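# Swap the open drawer of an interlocked bench-top drawer unit in a teaching lab

## Robot

A 6-joint arm with a two-finger parallel gripper is mounted at the origin on the work surface. World frame = base frame: x ahead of the robot, y to its left, z up, the work surface at z = 0. Lengths are in m, angles in rad, forces in N, time in s.
With the tool pointing down it reaches from about 0.425 to 0.95 m from the base axis. Payload 3.5 kg.
Tool frame: the origin (TCP) lies at the very end of the fingers, on their centre line; the grasp point (between the pads) lies ctrl.grip_point_offset behind it (ctrl.grip_point_offset is the distance from the TCP to the grasp point, in m); z points along the fingers, y is the direction in which the jaws open and shut (so a half turn about z gives the same grasp; the last joint's range is limited). The gripper opens to 85 mm and grips with 20 to 120 N. Pads are 22 mm wide; open, the fingers measure 114 mm over their backs; the gripper's body (76 mm by 85 mm) begins 54 mm behind the grasp point. The pads swing forward as they close: fully open they stand 13 mm farther back than shut.
Start: joints at [-1.455, 0.286, 1.577, -0, 1.279, -0.15], TCP at [0.177, -0.651, 0.193] pointing down, gripper open.
Joint ranges: [-2.77, 2.77], [-0.9, 2.22], [0.21, 2.48], [-1.53, 4.67], [0.24, 2.81], [-2.84, 2.84]. Speed limits (rad/s): [2.79, 2.79, 3.14, 3.14, 3.14, 3.14].

## Interface

Orientations are given as a unit quaternion [x, y, z, w].
In Python, from plant import ctrl gives the robot as it stands.
- The arm moves only by the tool servo_tool, never from a script. Its argument "increments" is a list of rows, each a list of 5 numbers: the opening, from 0 (shut) to 1 (fully open), then the shift along the world's x, y, z in units of 40 mm (1.0 is 40 mm), then the turn about the world's z in units of 5 degrees (1.0 is 5 degrees). A call has exactly 10 rows; each row is the pose to reach, as a shift and turn from the pose measured when the call began; what a row does not reach only later rows make up. A row lasts 1/12 s, in which the tool goes at most 41.7 mm and 7.16 degrees, less where a joint would pass 70% of its speed; a pose out of reach is approached as far as the arm can. A call with a gripper value outside its range is refused whole. The fingers move at their own pace and stop on an object; "grip_force" is the grip in N (left out, the last holds). Time passes only in rows, so rows that repeat a pose let the fingers close, or fill a call up. It gives the time, the measured TCP pose, the force and the opening at its end, in the units of the state.
- ctrl.get_state(): the state, without advancing time (a new reading comes with each control period).
- ctrl.read_camera(name): name is "scene" or "top"; returns a dict with "frame" (400x640x3 uint8, red, green, blue), "K" (3x3 intrinsics, pixels), "distortion" ([k1, k2, p1, p2, k3] as OpenCV has them; the pictures are not rectified), "extrinsics" (4x4, takes a point from camera to world coordinates). Camera axes: x right, y down, z forward; pixel columns grow to the right and rows downward; lengths in m; the calibration is good to about 2 mm. A picture is of the moment at which its call begins. There is no depth.
- ctrl.sign_off(): hands the job in, once; it reports no verdict.
Trained networks look in a picture, given as the dict that the camera call returned (one of the last four; its "shot" number tells which), for a name from the list of things; names that differ only in an ending like _2 or _b are one class to them, and where a whole thing is asked for, a point or a joint stands for the part that bears it (a point fixed in the world has none). Each returns a list of dicts, best first, with "conf" (0 to 1); they miss things now and then, are a little off and sometimes report something else, mostly with a low value. They report only what shows in the picture. A call takes as long as a camera call.
- ctrl.masks_of(picture, query): "region" (400x640 bool, what is visible of it) and "extent" ([left, top, right, bottom] in pixels, round what is visible of it).
- ctrl.landmark_of(picture, query): "centre" ([row, column] in pixels: a listed point, or the origin of a listed thing).
The state is a dict: "time": time; "qpos": joint angles; "dq": joint speeds; "joint_efforts": joint torques, N m; "eef_pos": TCP position; "tcp_rot": TCP orientation; "contact_force": force on the tool from outside, world axes, zero at the start; "wrist_torque": the same for the moment, N m; "opening": opening from 0.0 (shut) to 1.0 (fully open).
Only numpy, scipy, OpenCV 4.12 (cv2) and the standard library are available. Lean on these libraries where they do the work, as an engineer would, in place of code of your own. Each camera call takes 0.05 s, during which the arm holds its last target. There are 200 camera calls.

## Task

The narrow left drawer of the oak drawer unit on the lab bench has been left open, and the unit's interlock lets only one drawer out at a time. Shut that drawer fully, then pull the wide middle drawer out about 10 cm so that the gel combs in it can be reached, and leave it open.

Things in the scene. Friction and masses are not known exactly. Their poses are not given: they have to be found in the camera images.
- left_tab (a point): Centre of the steel grip tab on the narrow left drawer (+y side, front 106 mm wide), which starts open. Tab: upright blade 12 mm thick (y), 40 high (z), standing 44 out from the drawer's front; this point lies 24 mm before the front, 25 mm below the unit's top (z 120 mm). Pinch its two sides from above. Axes: x straight into the unit (shutting), y left along its front, z up.
- wide_tab (a point): Centre of the same kind of tab (same sizes, offsets and axes) on the wide middle drawer (front 186 mm wide), which starts shut; 152 mm right (-y) of the left tab's line. A third, narrow drawer on the right is not needed. The oak unit is fixed to the bench, 430 mm wide, 280 deep, 120 high, turned a little each time; nothing stands on the front 80 mm of its top.
- left (a joint): How far the narrow left drawer is out, m: 0 fully shut against its stop, 0.15 fully out along -x of its tab. Starts 0.07 to 0.12 out. About 1 N of friction; it stays where it is left. While it is out, interlock pins hold the other two drawers shut; they come free in the last few mm of its shutting.
- wide (a joint): How far the wide middle drawer is out, m: 0 fully shut, 0.15 fully out along -x of its tab. Starts shut and held (it gives about 6 mm at a tug) until the left drawer is shut; then slides with about 1 N of friction and stays where it is left.

How it is judged:
By the outcome, as a careful person would: the job done as asked, in the order asked, and still so for the second after the job is handed in, with the robot touching nothing.
It also fails if it takes over 48 s, if anything falls off the work surface, if the arm or the gripper's body presses on something with over 40 N, if the wrist force passes 120 N, or if a joint passes its speed limit or range.

## Working session

There is one attempt and no reset: what is moved stays moved. The work goes in short steps, Python scripts to look and compute and a tool call to move; the robot and the scene stay as the last step left them, time stands still between calls to the robot, and variables do not carry over. Pictures are saved under pics/ and viewed, about 8 in all and at most 12, crops included, and the job is handed in when it is done.

Besides the shell and the picture viewer there is one more tool, called after "Call:" by a JSON object that holds its "api" and its "payload". servo_tool: Moves the arm, as the interface text tells. Its arguments: {"type":"object","properties":{"increments":{"type":"array"},"grip_force":{"type":"number"}},"required":["increments"]}

```bash
ls; mkdir -p pics
cat > h.py <<'E'
import numpy as np, cv2
from plant import ctrl
def ray(p,rc):
    K=np.array(p["K"]);d=np.array(p["distortion"]);T=np.array(p["extrinsics"])
    u=cv2.undistortPoints(np.array([[[rc[1],rc[0]]]],float),K,d).ravel()
    return T[:3,3],T[:3,:3]@np.array([u[0],u[1],1.])
def at_z(p,rc,z):
    o,v=ray(p,rc); return o+v*(z-o[2])/v[2]
def tri(ps,rcs):
    A=np.zeros((3,3));b=np.zeros(3)
    for p,rc in zip(ps,rcs):
        o,v=ray(p,rc);v=v/np.linalg.norm(v);M=np.eye(3)-np.outer(v,v);A+=M;b+=M@o
    return np.linalg.solve(A,b)
def proj(p,X):
    T=np.linalg.inv(np.array(p["extrinsics"]))
    return cv2.projectPoints(np.array(X,float).reshape(-1,3),cv2.Rodrigues(T[:3,:3])[0],T[:3,3],np.array(p["K"]),np.array(p["distortion"]))[0].reshape(-1,2)
def save(p,n): cv2.imwrite(f"pics/{n}.png",p["frame"][:,:,::-1])
E
python3 - <<'E'
from h import *
print(ctrl.grip_point_offset)
P={n:ctrl.read_camera(n) for n in("scene","top")}
for q in("left_tab","wide_tab"):
    r={}
    for n in P:
        l=ctrl.landmark_of(P[n],q); print(q,n,[(x["centre"],round(x["conf"],2)) for x in l[:3]])
        if l: r[n]=l[0]["centre"]; print(at_z(P[n],r[n],.095))
    if len(r)==2: print("tri",tri([P[n] for n in r],[r[n] for n in r]))
for n in P: save(P[n],n+"0")
cv2.imwrite("pics/both.png",cv2.resize(np.vstack([P[n]["frame"] for n in P])[:,:,::-1],(480,600)))
s=ctrl.get_state();print(s["time"],s["eef_pos"],s["tcp_rot"],s["opening"],s["contact_force"])
E
```

```text
pics
0.0187
left_tab scene [([221.5, 386.0], 0.7)]
[0.57470637 0.13633659 0.095     ]
left_tab top [([244.0, 258.6], 0.76)]
[0.57207401 0.1356251  0.095     ]
tri [0.57280478 0.13542904 0.09268574]
wide_tab scene [([164.7, 307.8], 0.65)]
[ 0.62894981 -0.0264418   0.095     ]
wide_tab top [([200.0, 369.0], 0.7)]
[ 0.63172231 -0.02781683  0.095     ]
tri [ 0.63036056 -0.02695267  0.09550523]
0.3 [ 0.17731631 -0.65103109  0.19235149] [ 9.91183110e-01  1.32498604e-01  1.54185428e-05 -4.03896152e-04] 0.9979385566223273 [-0.08697483  0.35721867  0.08274714]
```

View pics/scene0.png

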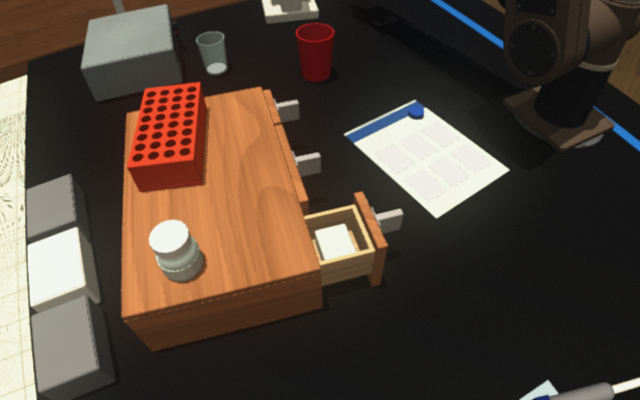

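View pics/top0.png

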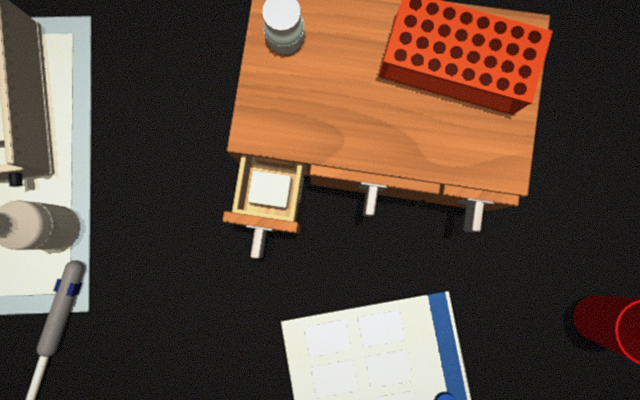

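Both views show the unit turned about -8°. The left drawer is out about 8 cm, with its tab at (row 244, col 258) in the top view. The wide tab is at (200, 369). The front 80 mm of the unit's top is clear.

Run:
```python
from h import *
p=ctrl.read_camera("top")
a=at_z(p,(151,229),.12);b=at_z(p,(194,527),.12);print(a,b,np.linalg.norm(a-b))
d=a-b;print("yaw edge",np.degrees(np.arctan2(-d[0],d[1])))
L=np.array([.573,.1355]);W=np.array([.6305,-.027]);e=L-W
# y axis (-s,c): e.y=.152
from scipy.optimize import brentq
t=brentq(lambda t:-np.sin(t)*e[0]+np.cos(t)*e[1]-.152,-.4,.2);print("yaw tabs",np.degrees(t), "open",-(np.cos(t)*e[0]+np.sin(t)*e[1]))
s=ctrl.get_state();print(s["eef_pos"])
print("to left, units",(np.r_[L,.076+.1]-s["eef_pos"])/.04)
```

```text
[0.70540688 0.1718221  0.12      ] [ 0.63130797 -0.2465924   0.12      ] 0.4249251025888577
yaw edge -10.042644421563955
yaw tabs -8.652644863159658 open 0.0812926810973351
[ 0.17731074 -0.65110821  0.19249973]
to left, units [ 9.89223139 19.66520524 -0.41249332]
```

Call:
{"api": "servo_tool", "payload": {"increments": [[1, 0.6, 0.8, 0.1, -0.5], [1, 1.2, 1.6, 0.2, -1], [1, 1.8, 2.4, 0.3, -1.5], [1, 2.4, 3.2, 0.3, -2], [1, 3, 4, 0.3, -2.5], [1, 3.6, 4.8, 0.3, -3], [1, 4.2, 5.6, 0.3, -3.5], [1, 4.8, 6.4, 0.3, -4], [1, 5.4, 7.2, 0.3, -4.5], [1, 6, 8, 0.3, -4.9]]}}

```text
time: 1.18
eef_pos: [0.4182, -0.3294, 0.2048]
tcp_rot: [0.997, -0.082, 0.0, -0.0]
contact_force: [-0.2, 0.6, -0.4]
opening: 1.001
```

Call:
{"api": "servo_tool", "payload": {"increments": [[1, 0.5, 0.9, 0, 0], [1, 1, 1.8, 0, 0], [1, 1.5, 2.7, 0, 0], [1, 2, 3.6, 0, 0], [1, 2.4, 4.5, 0, 0], [1, 2.8, 5.5, 0, 0], [1, 3.1, 6.5, 0, 0], [1, 3.4, 7.5, 0, 0], [1, 3.6, 8.5, 0, 0], [1, 3.8, 9.5, 0, 0]]}}

```text
time: 2.02
eef_pos: [0.5704, 0.0527, 0.205]
tcp_rot: [0.997, -0.082, 0.001, 0.0]
contact_force: [0.9, -0.9, -0.6]
opening: 1.001
```

Call:
{"api": "servo_tool", "payload": {"increments": [[1, 0, 0.7, 0, 0], [1, 0, 1.4, 0, 0], [1, 0, 2.1, -0.2, 0], [1, 0, 2.1, -0.6, 0], [1, 0, 2.1, -1, 0], [1, 0, 2.1, -1.2, 0], [1, 0, 2.1, -1.2, 0], [1, 0, 2.1, -1.2, 0], [1, 0, 2.1, -1.2, 0], [1, 0, 2.1, -1.2, 0]]}}

```text
time: 2.85
eef_pos: [0.5714, 0.1364, 0.1585]
tcp_rot: [0.997, -0.082, 0.002, -0.0]
contact_force: [-0.1, -0.4, 0.8]
opening: 1.002
```

Run:
```python
from h import *
p=ctrl.read_camera("scene");s=ctrl.get_state();print(s["eef_pos"],s["tcp_rot"])
t=ctrl.read_camera("top")
cv2.imwrite("pics/a1.png",cv2.resize(np.hstack([p["frame"][100:340,260:560],t["frame"][100:340,160:460]])[:,:,::-1],(800,320)))
for q in(p,t):print([(x["centre"],x["conf"]) for x in ctrl.landmark_of(q,"left_tab")[:2]])
```

```text
[0.57130281 0.13634934 0.15845713] [ 9.96608471e-01 -8.22686861e-02  1.84285671e-03 -1.50419922e-04]
[([222.1, 385.9], 0.93)]
[]
```

View pics/a1.png

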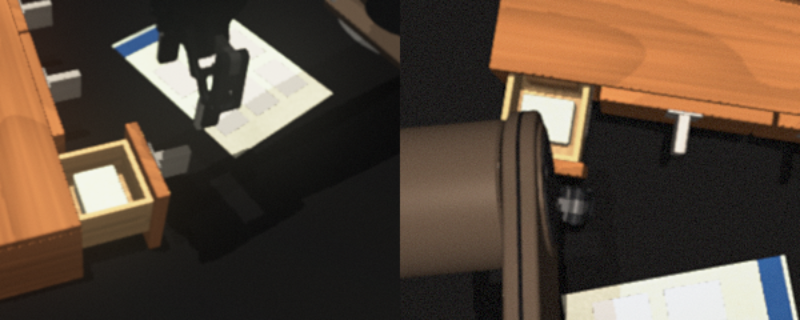

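The scene view shows the open fingers above the left tab, and the tab detection hasn't moved (row 222, col 386). I'll descend and grip.

Call:
{"api": "servo_tool", "payload": {"increments": [[1, 0, 0, -0.5, 0], [1, 0, 0, -1, 0], [1, 0, 0, -1.5, 0], [1, 0, 0, -2.0, 0], [1, 0, 0, -2.05, 0], [1, 0, 0, -2.05, 0], [0.5, 0, 0, -2.05, 0], [0, 0, 0, -2.05, 0], [0, 0, 0, -2.05, 0], [0, 0, 0, -2.05, 0]], "grip_force": 40}}

```text
time: 3.88
eef_pos: [0.5718, 0.1366, 0.0773]
tcp_rot: [0.997, -0.082, 0.003, -0.0]
contact_force: [0.3, -0.3, -0.2]
opening: 0.458
```

Call:
{"api": "servo_tool", "payload": {"increments": [[0, 0, 0, 0, 0], [0, 0, 0, 0, 0], [0, 0, 0, 0, 0], [0, 0, 0, 0, 0], [0, 0, 0, 0, 0], [0, 0, 0, 0, 0], [0, 0, 0, 0, 0], [0, 0, 0, 0, 0], [0, 0, 0, 0, 0], [0, 0, 0, 0, 0]]}}

```text
time: 4.72
eef_pos: [0.5718, 0.1366, 0.0773]
tcp_rot: [0.997, -0.082, 0.003, -0.0]
contact_force: [0.3, 0.4, -1.0]
opening: -0.002
```

The fingers closed fully, so they missed the tab. I'll look again.

Run:
```python
from h import *
p=ctrl.read_camera("scene")
f=p["frame"].copy()
for X,c in(((.5718,.1366,.0773),(255,0,0)),((.5718,.1366,.096),(0,255,0))):
    u=proj(p,X)[0];print(u)
    cv2.circle(f,tuple(int(round(v)) for v in u),2,c,-1)
cv2.imwrite("pics/a2.png",cv2.resize(f[120:320,290:490][:,:,::-1],(600,600),interpolation=2))
print([(x["centre"],x["conf"]) for x in ctrl.landmark_of(p,"left_tab")[:2]])
```

```text
[386.48868191 227.78559174]
[387.79277205 220.52690909]
[([222.9, 387.4], 0.96)]
```

View pics/a2.png

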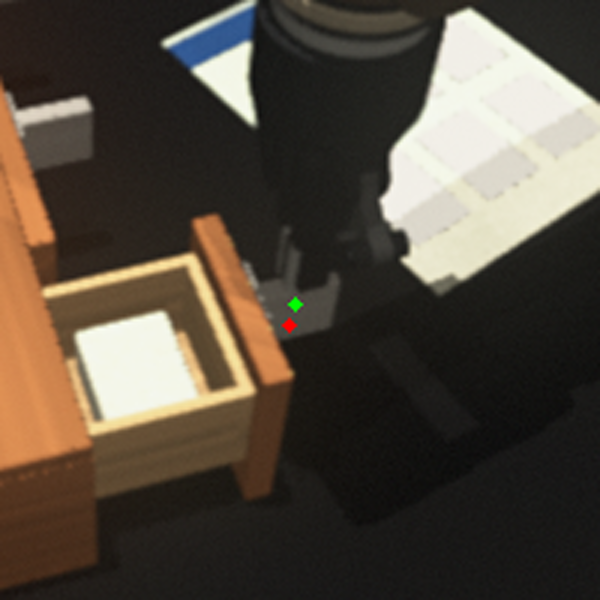

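Run:
```python
from h import *
p=ctrl.read_camera("scene");print(np.array(p["extrinsics"])[:3,3]);print(ctrl.get_state()["opening"])
f=p["frame"][160:260,330:430][:,:,::-1]
f=(255*(f/255.)**.45).astype(np.uint8)
cv2.imwrite("pics/a3.png",cv2.resize(f,(600,600),interpolation=2))
```

```text
[0.82513079 0.43768021 0.606378  ]
-0.0020384437825731925
```

View pics/a3.png

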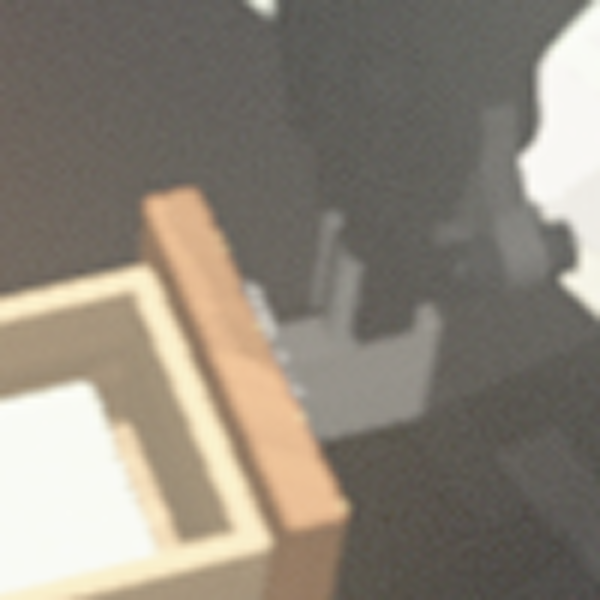

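Run:
```python
from h import *
p=ctrl.read_camera("scene")
c=np.array([.5713,.1363,.1585]);y=np.array([np.sin(np.radians(9.4)),np.cos(np.radians(9.4)),0])
for s in(1,-1):
  for k in(.0425,.057):
    print(s,k,proj(p,c+s*k*y+[0,0,.013])[0], proj(p,c+s*k*y+[0,0,.045])[0])
x=np.array([y[1],-y[0],0]);t=np.array([.573,.1355,.095])
print("tab corners near face", [proj(p,t+a*x+.006*y+[0,0,b])[0].round(1) for a in(-.02,.024) for b in(-.02,.02)])
print("tab far top", [proj(p,t+a*x-.006*y+[0,0,.02])[0].round(1) for a in(-.02,.024)])
c=np.array([.5718,.1366,.0773])
print("near finger tip corners",[proj(p,c+a*x+.02*y)[0].round(1) for a in(-.011,.011)])
```

```text
1 0.0425 [406.60607794 210.34870746] [410.18971873 194.57658069]
1 0.057 [411.21173152 218.71504285] [415.08588646 203.07815509]
-1 0.0425 [382.11162555 166.14499086] [384.29125431 149.9418517 ]
-1 0.057 [378.32561629 159.35547953] [380.30967204 143.12882866]
tab corners near face [array([398.7, 228.2]), array([402.1, 212.4]), array([372.3, 235.3]), array([374.5, 219.6])]
tab far top [array([398.9, 206.4]), array([371.5, 213.4])]
near finger tip corners [array([398.2, 236.1]), array([384.8, 239.8])]
```

The closed finger tip covers only the top edge of the tab. By projection the real tips are at about z 0.12, roughly 4–5 cm above the reported TCP, while x and y agree. I'll open and go down further in small steps, watching the force.

Call:
{"api": "servo_tool", "payload": {"increments": [[1, 0, 0, 0, 0], [1, 0, 0, 0, 0], [1, 0, 0, 0, 0], [1, 0, 0, 0, 0], [1, 0, 0, 0, 0], [1, 0, 0, -0.1, 0], [1, 0, 0, -0.2, 0], [1, 0, 0, -0.3, 0], [1, 0, 0, -0.4, 0], [1, 0, 0, -0.5, 0]]}}

```text
time: 5.75
eef_pos: [0.5715, 0.1365, 0.0565]
tcp_rot: [0.997, -0.082, 0.002, -0.0]
contact_force: [-0.2, -0.6, 0.0]
opening: 0.999
```

Run:
```python
from h import *
p=ctrl.read_camera("scene");s=ctrl.get_state();print(s["eef_pos"],s["opening"],s["contact_force"],s["qpos"])
f=p["frame"][130:280,310:460][:,:,::-1]
f=(255*(f/255.)**.45).astype(np.uint8)
cv2.imwrite("pics/a4.png",cv2.resize(f,(600,600),interpolation=2))
```

```text
[0.57092369 0.13648753 0.05564013] 1.0007804554051167 [-0.09210042  0.42728433 -0.93335151] [ 6.20176444e-02  2.43709278e-01  1.89812337e+00 -2.46234774e-04
  9.96792111e-01  1.79740492e+00]
```

View pics/a4.png

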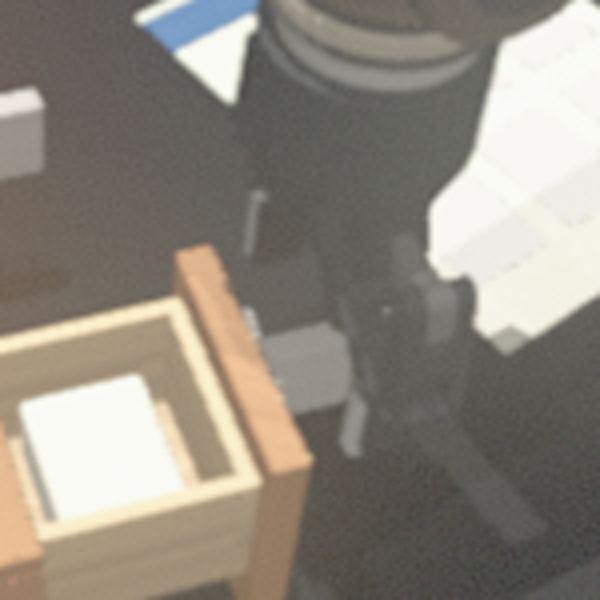

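The near finger now overlaps the outer part of the tab, with its tip at about (row 244, col 399). That's still higher than reported. I'll go slightly lower and 6 mm further in, then close.

Call:
{"api": "servo_tool", "payload": {"increments": [[1, 0, 0, -0.1, 0], [1, 0, 0, -0.2, 0], [1, 0, 0, -0.3, 0], [0.7, 0, 0, -0.3, 0], [0.3, 0, 0, -0.3, 0], [0, 0, 0, -0.3, 0], [0, 0, 0, -0.3, 0], [0, 0, 0, -0.3, 0], [0, 0, 0, -0.3, 0], [0, 0, 0, -0.3, 0]], "grip_force": 40}}

```text
time: 6.63
eef_pos: [0.5712, 0.1368, 0.044]
tcp_rot: [0.997, -0.083, 0.002, -0.001]
contact_force: [-0.2, 1.2, 1.6]
opening: 0.136
```

Run:
```python
from h import *
p=ctrl.read_camera("scene");s=ctrl.get_state();print(s["time"],s["eef_pos"],s["opening"],s["contact_force"])
f=p["frame"][130:280,310:460][:,:,::-1]
f=(255*(f/255.)**.45).astype(np.uint8)
cv2.imwrite("pics/a5.png",cv2.resize(f,(600,600),interpolation=2))
```

```text
6.6833 [0.57118433 0.13685488 0.04398671] 0.1368327943642559 [0.32300301 1.29675765 0.92846595]
```

View pics/a5.png

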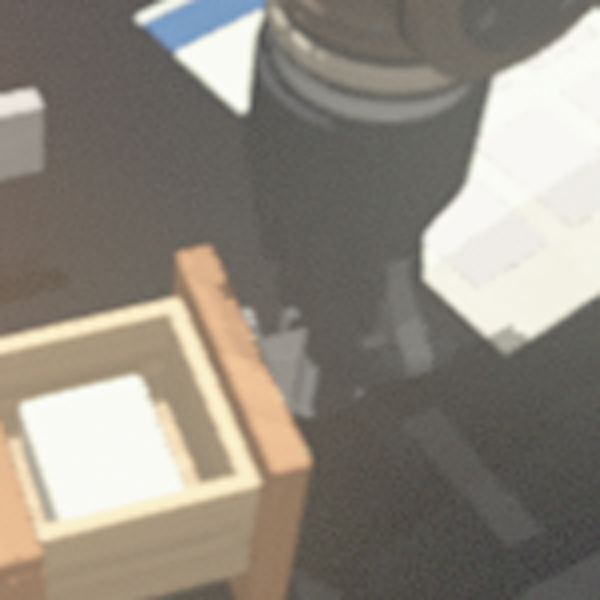

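It's gripped: opening 0.137 corresponds to the 12 mm blade. (I left out the 6 mm inward shift I mentioned; it wasn't needed.) Now I'll push the drawer shut along the unit's x axis.

Call:
{"api": "servo_tool", "payload": {"increments": [[0, 0.2, -0.03, 0, 0], [0, 0.45, -0.07, 0, 0], [0, 0.7, -0.115, 0, 0], [0, 0.95, -0.16, 0, 0], [0, 1.2, -0.2, 0, 0], [0, 1.45, -0.24, 0, 0], [0, 1.65, -0.27, 0, 0], [0, 1.8, -0.3, 0, 0], [0, 1.85, -0.305, 0, 0], [0, 1.85, -0.305, 0, 0]]}}

```text
time: 7.52
eef_pos: [0.6469, 0.1231, 0.044]
tcp_rot: [0.997, -0.083, 0.003, 0.0]
contact_force: [-0.4, -6.6, 1.5]
opening: 0.138
```

Call:
{"api": "servo_tool", "payload": {"increments": [[0, 0.05, -0.03, 0, 0], [0, 0.1, -0.04, 0, 0], [0, 0.14, -0.05, 0, 0], [0, 0.18, -0.055, 0, 0], [0, 0.21, -0.06, 0, 0], [0, 0.24, -0.065, 0, 0], [0, 0.24, -0.065, 0, 0], [0, 0.24, -0.065, 0, 0], [0, 0.24, -0.065, 0, 0], [0, 0.24, -0.065, 0, 0]]}}

```text
time: 8.35
eef_pos: [0.6545, 0.1216, 0.044]
tcp_rot: [0.997, -0.083, 0.0, -0.0]
contact_force: [-7.6, 2.8, 4.3]
opening: 0.133
```

Call:
{"api": "servo_tool", "payload": {"increments": [[0, 0.06, -0.01, 0, 0], [0, 0.12, -0.02, 0, 0], [0, 0.18, -0.03, 0, 0], [0, 0.18, -0.03, 0, 0], [0, 0.18, -0.03, 0, 0], [0, 0.18, -0.03, 0, 0], [0, 0.18, -0.03, 0, 0], [0, 0.18, -0.03, 0, 0], [0, 0.18, -0.03, 0, 0], [0, 0.18, -0.03, 0, 0]]}}

```text
time: 9.18
eef_pos: [0.6537, 0.1216, 0.0439]
tcp_rot: [0.997, -0.083, -0.01, 0.0]
contact_force: [-23.4, 1.4, 15.7]
opening: 0.137
```

Call:
{"api": "servo_tool", "payload": {"increments": [[0, 0, 0, 0, 0], [1, 0, 0, 0, 0], [1, 0, 0, 0, 0], [1, 0, 0, 0, 0], [1, 0, 0, 0, 0], [1, 0, 0, 0, 0], [1, 0, 0, 0.5, 0], [1, 0, 0, 1.2, 0], [1, 0, 0, 2, 0], [1, 0, 0, 2.5, 0]]}}

```text
time: 10.02
eef_pos: [0.6552, 0.1215, 0.1473]
tcp_rot: [0.997, -0.083, -0.008, 0.0]
contact_force: [1.0, 0.2, 1.7]
opening: 1.004
```

Run:
```python
from h import *
P={n:ctrl.read_camera(n) for n in("scene","top")};s=ctrl.get_state();print(s["time"],s["eef_pos"],s["contact_force"])
for q in("left_tab","wide_tab"):
    for n in P:
        for l in ctrl.landmark_of(P[n],q)[:2]: print(q,n,l["centre"],round(l["conf"],2),at_z(P[n],l["centre"],.095))
f=np.hstack([P["scene"]["frame"][80:320,200:500],P["top"]["frame"][80:320,180:480]])[:,:,::-1]
f=(255*(f/255.)**.6).astype(np.uint8)
cv2.imwrite("pics/a6.png",cv2.resize(f,(800,320)))
```

```text
10.1167 [0.65731155 0.12160706 0.14997083] [-0.00410426  0.22556646  0.7174128 ]
left_tab scene [235.1, 334.5] 0.96 [0.65572146 0.12308372 0.095     ]
wide_tab scene [165.9, 306.0] 0.74 [ 0.63287666 -0.02526383  0.095     ]
wide_tab top [200.4, 368.1] 0.89 [ 0.6311717  -0.02647354  0.095     ]
```

View pics/a6.png

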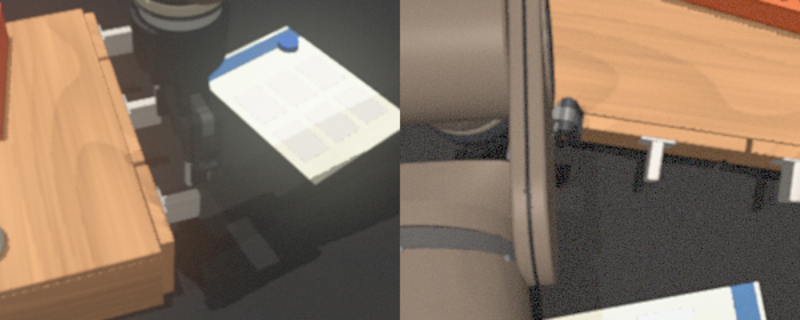

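The left drawer is now flush with the others. Its tab is at (row 235, col 334) in the scene view, 151 mm from the wide tab. Next is the wide tab at about (0.631, -0.027).

Call:
{"api": "servo_tool", "payload": {"increments": [[1, -0.1, -0.6, 0, 0], [1, -0.25, -1.4, 0, 0], [1, -0.4, -2.3, 0, 0], [1, -0.55, -3.1, 0, 0], [1, -0.65, -3.7, 0, 0], [1, -0.65, -3.72, 0, 0], [1, -0.65, -3.72, -0.4, 0], [1, -0.65, -3.72, -0.9, 0], [1, -0.65, -3.72, -1.3, 0], [1, -0.65, -3.72, -1.3, 0]]}}

```text
time: 11.15
eef_pos: [0.6225, -0.026, 0.0836]
tcp_rot: [0.996, -0.083, -0.017, -0.0]
contact_force: [-0.8, -0.4, -1.2]
opening: 0.997
```

Call:
{"api": "servo_tool", "payload": {"increments": [[1, 0, 0, -0.4, 0], [1, 0, 0, -0.8, 0], [1, 0, 0, -1.2, 0], [1, 0, 0, -1.32, 0], [1, 0, 0, -1.32, 0], [0.5, 0, 0, -1.32, 0], [0, 0, 0, -1.32, 0], [0, 0, 0, -1.32, 0], [0, 0, 0, -1.32, 0], [0, 0, 0, -1.32, 0]]}}

```text
time: 11.98
eef_pos: [0.6231, -0.0261, 0.0317]
tcp_rot: [0.996, -0.083, -0.016, -0.0]
contact_force: [0.2, -0.3, -0.4]
opening: 0.296
```

Call:
{"api": "servo_tool", "payload": {"increments": [[0, 0, 0, 0, 0], [0, 0, 0, 0, 0], [0, 0, 0, 0, 0], [0, 0, 0, 0, 0], [0, 0, 0, 0, 0], [0, 0, 0, 0, 0], [0, 0, 0, 0, 0], [0, 0, 0, 0, 0], [0, 0, 0, 0, 0], [0, 0, 0, 0, 0]]}}

```text
time: 12.82
eef_pos: [0.6229, -0.0273, 0.0321]
tcp_rot: [0.996, -0.084, -0.017, 0.001]
contact_force: [-2.5, -5.4, 1.4]
opening: 0.138
```

Call:
{"api": "servo_tool", "payload": {"increments": [[0, -0.15, 0.02, 0, 0], [0, -0.4, 0.065, 0, 0], [0, -0.7, 0.115, 0, 0], [0, -1, 0.17, 0, 0], [0, -1.3, 0.22, 0, 0], [0, -1.6, 0.275, 0, 0], [0, -1.9, 0.325, 0, 0], [0, -2.2, 0.375, 0, 0], [0, -2.4, 0.41, 0, 0], [0, -2.46, 0.42, 0, 0]]}}

```text
time: 13.65
eef_pos: [0.5251, -0.0095, 0.0321]
tcp_rot: [0.996, -0.085, -0.015, -0.001]
contact_force: [6.0, 1.4, -5.2]
opening: 0.134
```

Call:
{"api": "servo_tool", "payload": {"increments": [[0, 0, 0, 0, 0], [0, 0, 0, 0, 0], [0, 0, 0, 0, 0], [0, 0, 0, 0, 0], [0, 0, 0, 0, 0], [0, 0, 0, 0, 0], [0, 0, 0, 0, 0], [0, 0, 0, 0, 0], [0, 0, 0, 0, 0], [0, 0, 0, 0, 0]]}}

```text
time: 14.48
eef_pos: [0.5244, -0.0093, 0.032]
tcp_rot: [0.996, -0.085, -0.015, -0.001]
contact_force: [-5.4, -0.3, 3.5]
opening: 0.132
```

Travel was (-98.5, +18) mm, or 100 mm. I'll release, rise, and look.

Call:
{"api": "servo_tool", "payload": {"increments": [[1, 0, 0, 0, 0], [1, 0, 0, 0, 0], [1, 0, 0, 0, 0], [1, 0, 0, 0, 0], [1, 0, 0, 0, 0], [1, 0, 0, 0, 0], [1, 0, 0, 0.5, 0], [1, 0, 0, 1.2, 0], [1, 0, 0, 2, 0], [1, 0, 0, 2.8, 0]]}}

```text
time: 15.32
eef_pos: [0.5238, -0.0092, 0.1447]
tcp_rot: [0.996, -0.085, -0.016, -0.001]
contact_force: [1.6, -0.0, 0.7]
opening: 1.002
```

Call:
{"api": "servo_tool", "payload": {"increments": [[1, 0, -0.3, 0.6, 0], [1, 0, -0.9, 1, 0], [1, 0, -1.7, 1, 0], [1, 0, -2.6, 1, 0], [1, 0, -3.5, 1, 0], [1, 0, -4.4, 1, 0], [1, 0, -5.3, 1, 0], [1, 0, -6.1, 1, 0], [1, 0, -6.5, 1, 0], [1, 0, -6.5, 1, 0]]}}

```text
time: 16.15
eef_pos: [0.5235, -0.2723, 0.1845]
tcp_rot: [0.996, -0.087, -0.016, -0.0]
contact_force: [-0.1, 0.8, -0.9]
opening: 0.997
```

Run:
```python
from h import *
P={n:ctrl.read_camera(n) for n in("scene","top")};s=ctrl.get_state();print(s["time"],s["eef_pos"],s["contact_force"])
for q in("left_tab","wide_tab"):
    for n in P:
        for l in ctrl.landmark_of(P[n],q)[:2]: print(q,n,l["centre"],round(l["conf"],2),at_z(P[n],l["centre"],.095))
f=np.hstack([P["scene"]["frame"][80:320,200:500],P["top"]["frame"][80:320,180:480]])[:,:,::-1]
cv2.imwrite("pics/a7.png",cv2.resize(f,(800,320)))
```

```text
16.25 [ 0.52364051 -0.26885202  0.18433539] [-0.34265109 -0.0597577   0.37099879]
left_tab scene [235.6, 332.8] 0.83 [0.65837068 0.12274279 0.095     ]
left_tab top [189.8, 267.5] 0.98 [0.65122693 0.12100623 0.095     ]
wide_tab scene [156.0, 362.7] 0.82 [ 0.53549271 -0.00215576  0.095     ]
wide_tab top [267.4, 357.4] 0.78 [ 0.53399898 -0.00717717  0.095     ]
```

View pics/a7.png

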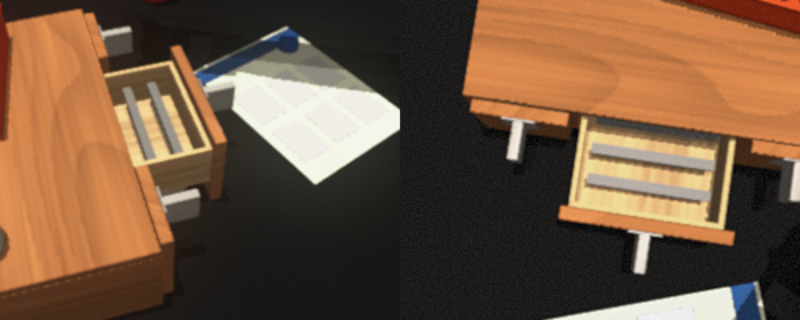

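```bash
python3 -c "
from plant import ctrl
print(ctrl.sign_off())"
```

```text
the job is handed in; nothing more can be done
None
```

The narrow left drawer is shut, the wide middle drawer is open about 10 cm, and I handed the job in at about 16.3 s of the 48 s allowed. The arm was clear of everything and the gripper open.

**Left drawer:** I gripped its tab and pushed it about 85 mm, until it stopped against about 23 N. In the last pictures it sits flush with the unit. The detected tab position is within about 3 mm of where a shut drawer should be, which is camera noise. The interlock had also let go, because the wide drawer then slid freely.

**Wide drawer:** I gripped its tab and pulled 100 mm by the arm's own reading. The cameras gave about 99 mm after release, and the two gel combs can be seen in the open drawer.

**What failed or disagreed:**
- **First grasp:** it closed on nothing, with the opening at 0. The pictures showed the real fingertips about 2–4 cm higher than the reported TCP height. I went about 33 mm lower, and the next grip held at the tab's 12 mm.
- **Wide-tab grasp:** it ended about 8 mm further out and 12 mm lower than planned, with about 2° of tilt, but it held.
- **Unit angle:** estimates ranged from -8.7° to -10.3°. The side forces this caused were small, under 7 N.

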